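Nest the bench pots and hold the bin flap at the mark

ROBOT

A 6-joint arm with a two-finger parallel gripper is mounted at the origin on the work surface. World frame = base frame: x ahead of the robot, y to its left, z up, the work surface at z = 0. Lengths are in m, angles in rad, forces in N, time in s.
With the tool pointing down it reaches from about 0.25 to 0.85 m from the base axis. Payload 12.5 kg.
Tool frame: the origin (TCP) lies at the very end of the fingers, on their centre line; the grasp point (between the pads) lies 19 mm behind it; z points along the fingers, y is the line along which they close (so a half turn about z gives the same grasp; the last joint's range is limited). The gripper opens to 93 mm and grips with 3 to 60 N. Pads are 15 mm wide; open, the fingers measure 128 mm over their backs; the gripper's body (75 mm by 188 mm) begins 65 mm behind the grasp point.
Start: joints at [1.222, 0.351, 1.652, -0, 1.139, -0.085], TCP at [0.143, 0.531, 0.219] pointing down, gripper open.
Joint ranges: [-2.75, 2.75], [-0.79, 2.1], [0.01, 2.65], [-1.57, 4.71], [0.07, 3.14], [-2.87, 2.87]. Speed limits (rad/s): [2.22, 2.22, 2.79, 3.14, 3.14, 3.14].

INTERFACE

Orientations are given as a unit quaternion [x, y, z, w].
In Python, from rig import bot, capture, finder gives the robot as it stands. The module is installed in compiled form; this text tells all that it offers.
- The arm moves only by the tool servo_tool, never from a script. Its argument "rows" is a list of rows, each an object with "linear": the shift along the tool's x, y, z each as a share of 25 mm, from -1 to 1, a list of three; "turn": the turn, a rotation vector about the tool's x, y, z each as a share of 4 degrees, from -1 to 1, a list of three; "grip": the opening, from 0 (shut) to 1 (fully open). In form: [{"linear": [dx, dy, dz], "turn": [ax, ay, az], "grip": grip}, ...]. A call has 1 to 8 rows; each row shifts and turns the commanded pose from where the row before left it, along the tool's axes as they then stand; what a row does not reach is not made up. A row lasts 1/12 s, in which the tool goes at most 41.7 mm and 7.16 degrees, less where a joint would pass 70% of its speed; a pose out of reach is approached as far as the arm can. A call with a number of a shift or a turn outside -1 to 1 is refused whole. A call with a gripper value outside its range is refused whole. The fingers move at their own pace and stop on an object; "newtons" is the grip in N (left out, the last holds). Time passes only in rows, so rows that do not move let the fingers close. It gives the time, the measured TCP pose, the force, the opening and the grip force at its end, in the units of the state.
- bot.get_obs(): the state, without advancing time (a new reading comes with each control period).
- capture(name): name is "side" or "top" or "wrist"; returns a dict with "pixels" (384x512x3 uint8, red, green, blue), "fov_y" (degrees; the focal length in pixels is half the picture's height over the tangent of half this angle, whatever the lens; pixels are square), "cx", "cy" (the principal point, pixels), "dist" ([k1, k2, p1, p2, k3] as OpenCV has them; the pictures are not rectified), "origin" and "rotation" of the camera in the world. Camera axes: x right, y up, looking along -z (the intrinsics and any distortion apply to the point x, -y, -z); pixel columns grow to the right and rows downward; lengths in m; the calibration is good to about 2 mm. A picture is of the moment at which its call begins. There is no depth.
- bot.job_done(): hands the job in; it is judged then, once.
Trained networks look in a picture, given as the dict that the camera call returned (one of the last four; its "shot" number tells which), for a name from the list of things; names that differ only in an ending like _2 or _b are one class to them, and where a whole thing is asked for, a point or a joint stands for the part that bears it (a point fixed in the world has none). Each returns a list of dicts, best first, with "p" (0 to 1); they miss things now and then, are a little off and sometimes report something else, mostly with a low value. They report only what shows in the picture. A call takes as long as a camera call.
- finder.look_for(query, picture): "xyz" ([x, y, z] in m, in world coordinates, good to about 4 mm: the middle of the surface that is visible of it).
- finder.regions_of(query, picture): "pixels" (384x512 bool, what is visible of it).
The state is a dict: "clock": time; "joints": joint angles; "qvel": joint speeds; "effort": joint torques, N m; "position": TCP position; "ee_rot": TCP orientation; "wrist_force": force on the tool from outside, world axes, zero at the start; "wrist_torque": the same for the moment, N m; "gripper_width": finger opening in m; "grasp_force": force on a finger pad.
Only numpy, scipy, OpenCV 4.12 (cv2) and the standard library are available. Lean on these libraries where they do the work, as an engineer would, in place of code of your own. Each camera call takes 0.05 s, during which the arm holds its last target. There are 200 camera calls.

TASK

Nest the white and the orange pot in the green one, in either order, so that all three make one upright stack where the green pot stands. Then take the plywood bin's flap by its black lift tab, swing it up until it lines up with the red pointer arm beside it, and keep holding it there so that I can put the stack away: the flap falls shut by itself, so finish with the gripper still holding it at the pointer. Do not shift the red pointer, and leave the other things on the bench as they are.

Things in the scene. Friction and masses are not known exactly. Their poses are not given: they have to be found in the camera images.
- pot_green: tapered round open plastic pot, green, standing upright: 80 mm tall, outside radius 20 mm at the foot and 31 mm at the rim, wall 3 mm, raised inner floor 32 mm above the underside, so that a pot nested in another stands 32 mm higher than it and its top 32 mm stay in sight (two nested pots: 32 and 64 mm higher); about 160 g (varies). Origin: centre of the underside, z up. It is the bottom of the stack.
- pot_white: tapered round open plastic pot, white, standing upright: 80 mm tall, outside radius 20 mm at the foot and 31 mm at the rim, wall 3 mm, raised inner floor 32 mm above the underside, so that a pot nested in another stands 32 mm higher than it and its top 32 mm stay in sight (two nested pots: 32 and 64 mm higher); about 90 g (varies). Origin: centre of the underside, z up.
- pot_orange: tapered round open plastic pot, orange, standing upright: 80 mm tall, outside radius 20 mm at the foot and 31 mm at the rim, wall 3 mm, raised inner floor 32 mm above the underside, so that a pot nested in another stands 32 mm higher than it and its top 32 mm stay in sight (two nested pots: 32 and 64 mm higher); about 90 g (varies). Origin: centre of the underside, z up.
- bin: open plywood bin fixed to the bench, 200 mm deep (its x), 240 mm wide (its y), walls 120 mm high, closed by the flap. Origin: centre of its underside; its x axis points horizontally from the tab side (front, towards the robot) to the hinge side (back), its y axis runs along the hinge. The hinge line is 100 mm behind the origin, 126 mm above the bench.
- flap (a joint): angle of the plywood flap in rad: 0 = shut and level, grows as its front edge swings up about the hinge at the back, up to 1.35; it weighs about 0.45 kg (varies), turns freely and falls shut from any angle. The panel reaches 205 mm forward from the hinge, is 250 mm wide and 10 mm thick, its mid-plane through the hinge line. A yellow pointer stub sits on its +y edge.
- flap_grip (a point): point to grip on the flap's black lift tab, which juts forward from the middle of the front edge: a rubber plate standing on edge, 14 mm thick (along the hinge direction, the bin's y), 36 mm tall and 70 mm long (205 to 275 mm from the hinge line); the point is its centre line 250 mm from the hinge. Its axes turn with the flap and equal the bin's axes when shut (x points from tab to hinge).
- flap_hinge (a point): middle of the flap's hinge line (turns with the flap, does not move)
- mark (a joint): angle of the red pointer arm in rad, about the same hinge line and in the same sense as the flap; it stays where it is set (stiff friction), between 0.40 and 0.75. The flap lines up with it when both angles are equal.
- mark_tip (a point): broad tip of the red pointer arm, 190 mm from the hinge line, 163 mm to the bin's +y side of the middle; its x axis points along the arm to the hinge line
- spray_can: spray can, radius 30 mm, 170 mm tall; small thing on the bench, not part of the job: leave it where it is
- tape_roll: yellow roll, radius 45 mm, 24 mm tall; small thing on the bench, not part of the job: leave it where it is
- wrench: steel wrench 170 mm long, lying; small thing on the bench, not part of the job: leave it where it is
- screw_jar: glass jar, radius 32 mm, 80 mm tall; small thing on the bench, not part of the job: leave it where it is
- offcut: wood offcut 140 x 70 x 35 mm; small thing on the bench, not part of the job: leave it where it is
- mallet: hammer 260 mm long, lying; small thing on the bench, not part of the job: leave it where it is

How it is judged:
By the outcome, as a careful person would: the job done as asked, in the order asked, and still so for the second after the job is handed in, while the arm keeps its last pose, push and grip.
It also fails if it takes over 67 s, if anything falls off the work surface, if the arm or the gripper's body presses on something with over 40 N, if the wrist force passes 120 N, or if a joint passes its speed limit or range.

## Working session

There is one attempt and no reset: what is moved stays moved. The work goes in short steps, Python scripts to look and compute and a tool call to move; the robot and the scene stay as the last step left them, time stands still between calls to the robot, and variables do not carry over. Pictures are saved under pics/ and viewed, at most 10 in all, crops included, and the job is handed in when it is done.

Besides the shell and the picture viewer there is one more tool, called by a JSON object that holds its "fn" and its "kwargs", one argument or row to a line. servo_tool: Moves the arm, as the interface text tells. Its arguments: {"type":"object","properties":{"rows":{"type":"array"},"newtons":{"type":"number"}},"required":["rows"]}

```bash
mkdir -p pics; cat > h.py <<'E'
from rig import bot, capture, finder
import numpy as np, cv2
from scipy.spatial.transform import Rotation as R
def save(c,n): cv2.imwrite('pics/'+n+'.png',c['pixels'][:,:,::-1])
def cam(c):
    f=192/np.tan(np.radians(c['fov_y'])/2)
    return np.array([[f,0,c['cx']],[0,f,c['cy']],[0,0,1]]),np.array(c['dist'],float)
def ray(c,uv):
    K,d=cam(c); p=cv2.undistortPoints(np.array([[uv]],float),K,d)[0,0]
    return np.array(c['origin']),np.array(c['rotation'])@np.array([p[0],-p[1],-1])
def onz(c,uv,z):
    o,r=ray(c,uv); return o+r*(z-o[2])/r[2]
def proj(c,P):
    K,d=cam(c); q=(np.atleast_2d(P)-c['origin'])@np.array(c['rotation'])*[1,-1,-1]
    return cv2.projectPoints(q,np.zeros(3),np.zeros(3),K,d)[0][:,0]
def st():
    o=bot.get_obs(); print(round(o['clock'],2),np.round(o['position'],4),np.round(R.from_quat(o['ee_rot']).as_matrix(),3).tolist(),'F',np.round(o['wrist_force'],1),'w',round(o['gripper_width'],4),'g',o['grasp_force'],'j',np.round(o['joints'],2))
    return o
E
python3 - <<'E'
from h import *
t=capture('top');s=capture('side');save(t,'top0');save(s,'side0')
print(t['origin'],s['origin'])
for q in ['pot_green','pot_white','pot_orange','bin','flap','flap_grip','flap_hinge','mark','mark_tip','spray_can','screw_jar','offcut','mallet','wrench','tape_roll']:
    for c,n in((t,'t'),(s,'s')):
        print(q,n,[(np.round(d['xyz'],3).tolist(),round(d['p'],2)) for d in finder.look_for(q,c)[:2]])
im=np.hstack([cv2.resize(x['pixels'],(400,300)) for x in (t,s)])
st()
E
```

```text
[ 0.48661692 -0.02986814  1.28851943] [ 0.10564158 -0.83966694  0.79524134]
pot_green t [([0.6, -0.188, 0.039], 0.54)]
pot_green s [([0.604, -0.184, 0.058], 0.6), ([0.663, 0.154, 0.134], 0.46)]
pot_white t [([0.483, -0.27, 0.039], 0.68)]
pot_white s [([0.48, -0.267, 0.057], 0.9)]
pot_orange t [([0.466, -0.106, 0.039], 0.82)]
pot_orange s [([0.382, -0.209, 0.0], 0.74), ([0.467, -0.112, 0.06], 0.6)]
bin t [([0.666, 0.183, 0.13], 0.55), ([0.444, -0.448, 0.024], 0.24)]
bin s [([0.647, 0.132, 0.127], 0.95)]
flap t [([0.674, 0.177, 0.128], 0.64)]
flap s [([0.665, 0.153, 0.126], 0.96)]
flap_grip t [([0.672, 0.17, 0.131], 0.65)]
flap_grip s [([0.666, 0.15, 0.134], 0.85), ([0.713, -0.195, 0.03], 0.31)]
flap_hinge t [([0.671, 0.174, 0.135], 0.91)]
flap_hinge s [([0.666, 0.154, 0.129], 0.79)]
mark t [([0.583, 0.312, 0.204], 0.79), ([0.711, -0.171, 0.038], 0.36)]
mark s []
mark_tip t [([0.582, 0.31, 0.201], 0.78)]
mark_tip s [([0.582, 0.301, 0.193], 0.73), ([0.396, 0.057, 0.015], 0.72)]
spray_can t [([0.628, -0.363, 0.163], 0.61)]
spray_can s [([0.618, -0.397, 0.112], 0.9)]
screw_jar t [([0.381, 0.348, 0.079], 0.82), ([0.446, -0.448, 0.022], 0.72)]
screw_jar s [([0.379, 0.335, 0.047], 0.81)]
offcut t [([0.711, -0.172, 0.034], 0.68)]
offcut s [([0.714, -0.192, 0.03], 0.86)]
mallet t [([0.445, -0.448, 0.024], 0.68)]
mallet s [([0.46, -0.446, 0.023], 0.58), ([0.6, -0.185, 0.056], 0.32)]
wrench t [([0.669, 0.175, 0.133], 0.64), ([0.383, -0.206, 0.011], 0.61)]
wrench s [([0.38, -0.213, 0.002], 0.68)]
tape_roll t [([0.395, 0.071, 0.023], 0.83), ([0.667, 0.182, 0.132], 0.43)]
tape_roll s [([0.397, 0.055, 0.017], 0.6)]
1.6 [0.1434 0.531  0.2186] [[-0.965, 0.261, -0.0], [0.261, 0.965, -0.0], [0.0, -0.0, -1.0]] F [-0.1 -0.6  0.6] w 0.0926 g 0.0 j [ 1.22  0.35  1.65 -0.    1.14 -0.08]
```

View pics/top0.png

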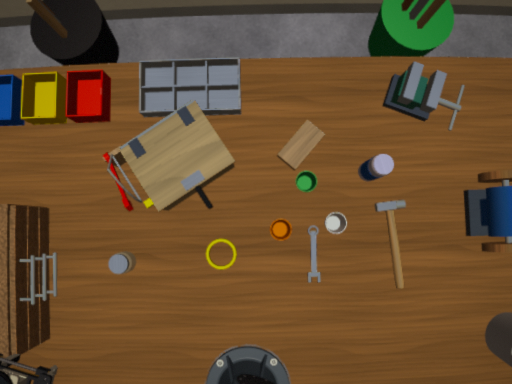

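View pics/side0.png

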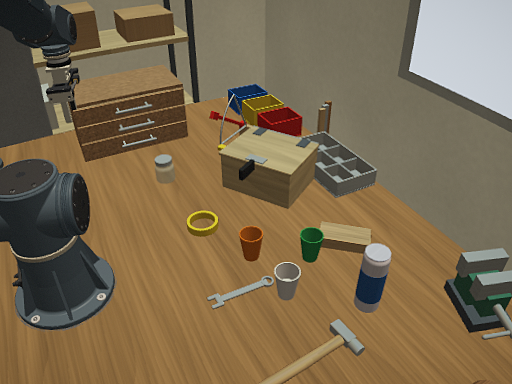

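Top: green (306,181), orange (280,229) and white (335,223) pots are clear. The flap tab is at (204,197), the yellow stub at (149,203), and the red arm runs from (107,155) to (127,207). The side view agrees with this. Next I'll measure them precisely.

```bash
cat > m.py <<'E'
from h import *
from scipy.optimize import least_squares
def potfit(c,q,z0=0.0,xy=None):
    d=finder.regions_of(q,c)
    m=d[0]['pixels']; ys,xs=np.nonzero(m); cen=np.array([xs.mean(),ys.mean()])
    a=np.linspace(0,2*np.pi,40)
    def mod(x):
        P=[[x[0]+r*np.cos(t),x[1]+r*np.sin(t),z0+z] for r,z in((.031,.08),(.02,0.0)) for t in a]
        h=cv2.convexHull(proj(c,P).astype(np.float32)); M=cv2.moments(h); return np.array([M['m10']/M['m00'],M['m01']/M['m00']]),M['m00']
    x0=onz(c,cen,z0+.06)[:2]
    s=least_squares(lambda x:mod(x)[0]-cen,x0,diff_step=1e-3)
    return s.x,d[0]['p'],m.sum()/mod(s.x)[1]
E
python3 - <<'E'
from m import *
t=capture('top');s=capture('side')
for q in ['pot_green','pot_white','pot_orange']:
    for c in(t,s): print(q,potfit(c,q))
# flap corners (top)
m=finder.regions_of('flap',t)[0]['pixels'].astype(np.uint8)
hsv=cv2.cvtColor(t['pixels'],cv2.COLOR_RGB2HSV)
H,S,V=[hsv[:,:,i].astype(int) for i in range(3)]
def box(M,r):
    o=np.zeros(M.shape,bool);o[r[1]:r[3],r[0]:r[2]]=1;return M&o
tab=box((V<60),(190,180,220,215)); yel=box((S>190)&(V>150)&(H>20)&(H<35),(135,190,165,215))
red=box((S>170)&(V>120)&((H<8)|(H>172)),(95,140,140,215))
for n,M in(('tab',tab),('yel',yel),('red',red)):
    ys,xs=np.nonzero(M);print(n,M.sum(),xs.mean(),ys.mean(),xs.min(),xs.max(),ys.min(),ys.max())
    print('  rect',cv2.minAreaRect(np.c_[xs,ys].astype(np.float32)))
    print('  z.144',onz(t,(xs.mean(),ys.mean()),.144))
c,_=cv2.findContours(m,0,2);c=max(c,key=cv2.contourArea)
print(m.sum(),cv2.boxPoints(cv2.minAreaRect(c)).tolist())
print('approx',cv2.approxPolyDP(c,4,True)[:,0].tolist())
np.savez('t.npz',m=m)
for c in (t,s):
  for q in('flap_grip','mark_tip','mark'):
    d=finder.regions_of(q,c); 
    for e in d[:1]:
        ys,xs=np.nonzero(e['pixels']);print(q,e['p'],len(xs),xs.mean(),ys.mean(),xs.min(),xs.max(),ys.min(),ys.max())
x=t['pixels'][95:220,95:245];y=s['pixels'][85:210,195:345]
cv2.imwrite('pics/bin0.png',cv2.resize(np.vstack([x,y]),None,fx=2.4*1,fy=2.4,interpolation=2)[:,:,::-1])
cv2.imwrite('pics/bin0.png',cv2.resize(np.hstack([x,y]),(800,333),interpolation=2)[:,:,::-1])
E
```

```text
Traceback (most recent call last):
  File "m.py", line 10, in potfit
    x0=onz(c,cen,z0+.06)[:2]
       ~~~^^^^^^^^^^^^^^
  File "h.py", line 12, in onz
    o,r=ray(c,uv); return o+r*(z-o[2])/r[2]
        ~~~^^^^^^
  File "h.py", line 10, in ray
    return np.array(c['origin']),np.array(c['rotation'])@np.array([p[0],-p[1],-1])
                                 ~~~~~~~~~~~~~~~~~~~~~~~^~~~~~~~~~~~~~~~~~~~~~~~~~
ValueError: matmul: Input operand 1 has a mismatch in its core dimension 0, with gufunc signature (n?,k),(k,m?)->(n?,m?) (size 3 is different from 4)
```

```bash
sed -i "s/np.array(c\['rotation'\])/R.from_quat(c['rotation']).as_matrix()/" h.py
cat > a.py <<'E'
from m import *
t=capture('top');s=capture('side')
for q in ['pot_green','pot_white','pot_orange']:
    for c in(t,s): print(q,potfit(c,q))
m=finder.regions_of('flap',t)[0]['pixels'].astype(np.uint8)
hsv=cv2.cvtColor(t['pixels'],cv2.COLOR_RGB2HSV)
H,S,V=[hsv[:,:,i].astype(int) for i in range(3)]
def box(M,r):
    o=np.zeros(M.shape,bool);o[r[1]:r[3],r[0]:r[2]]=1;return M&o
tab=box((V<60),(190,180,220,215)); yel=box((S>190)&(V>150)&(H>20)&(H<35),(135,190,165,215))
red=box((S>170)&(V>120)&((H<8)|(H>172)),(95,140,140,215))
for n,M in(('tab',tab),('yel',yel),('red',red)):
    ys,xs=np.nonzero(M);print(n,M.sum(),xs.mean(),ys.mean(),xs.min(),xs.max(),ys.min(),ys.max())
    print('  rect',cv2.minAreaRect(np.c_[xs,ys].astype(np.float32)))
    print('  z.144',onz(t,(xs.mean(),ys.mean()),.144))
c,_=cv2.findContours(m,0,2);c=max(c,key=cv2.contourArea)
B=cv2.boxPoints(cv2.minAreaRect(c));print(m.sum(),B.tolist(),[onz(t,b,.131).round(3).tolist() for b in B])
print('approx',cv2.approxPolyDP(c,4,True)[:,0].tolist())
for c in (t,s):
  for q in('flap_grip','mark_tip','mark'):
    for e in finder.regions_of(q,c)[:1]:
        ys,xs=np.nonzero(e['pixels']);print(q,e['p'],len(xs),xs.mean(),ys.mean(),xs.min(),xs.max(),ys.min(),ys.max())
x=t['pixels'][95:220,95:245];y=s['pixels'][85:210,195:345]
cv2.imwrite('pics/bin0.png',cv2.resize(np.hstack([x,y]),(800,333),interpolation=2)[:,:,::-1])
E
python3 a.py
```

```text
pot_green (array([ 0.60241203, -0.17896718]), 0.58, np.float64(0.9745069912419453))
pot_green (array([ 0.60385775, -0.18187077]), 0.78, np.float64(0.9370805838957452))
pot_white (array([ 0.4839309 , -0.25976402]), 0.74, np.float64(0.9382857044142898))
pot_white (array([ 0.48296964, -0.26444029]), 0.69, np.float64(0.9775737424994276))
pot_orange (array([ 0.4670159 , -0.10298595]), 0.58, np.float64(0.8908886808902671))
pot_orange (array([ 0.46748249, -0.10885893]), 0.82, np.float64(1.024799754892057))
tab 179 202.52513966480447 193.50279329608938 190 212 180 207
  rect ((200.76219177246094, 193.8168487548828), (27.133785247802734, 21.52254867553711), 87.79740142822266)
  z.144 [0.56990535 0.10579573 0.144     ]
yel 60 147.96666666666667 202.25 143 153 198 207
  rect ((148.0384521484375, 202.30767822265625), (7.211102485656738, 8.043152809143066), 56.3099365234375)
  z.144 [0.54990693 0.25327494 0.144     ]
red 194 117.10309278350516 181.82474226804123 103 129 153 207
  rect ((115.9930191040039, 179.7929229736328), (57.918907165527344, 5.5318922996521), 67.21759033203125)
  z.144 [0.60716552 0.3377577  0.144     ]
6924 [[111.97318267822266, 152.95852661132812], [195.48049926757812, 98.92437744140625], [249.6488037109375, 182.63900756835938], [166.1414794921875, 236.67315673828125]] [[0.689, 0.357, 0.131], [0.834, 0.124, 0.131], [0.597, -0.021, 0.131], [0.457, 0.208, 0.131]]
approx [[195, 102], [121, 149], [148, 195], [148, 206], [162, 209], [194, 189], [212, 207], [200, 185], [235, 161]]
flap_grip 0.72 7058 177.31099461603853 157.26792292434118 120 234 101 210
mark_tip 0.53 310 118.20645161290322 182.20645161290324 104 133 152 210
mark 0.66 275 119.68 186.4181818181818 104 132 153 209
flap_grip 0.83 2997 268.2625959292626 151.12946279612947 220 317 127 179
mark_tip 0.59 124 222.84677419354838 118.3225806451613 210 242 112 126
mark 0.6 105 226.25714285714287 119.46666666666667 211 243 113 126
```

View pics/bin0.png

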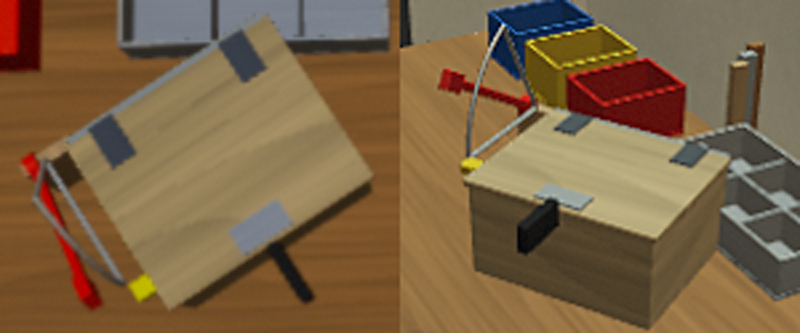

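The crops show the flap corners, the black tab and the red arm's broad tip: top view about (128,205), side view about (214,115). I'll fit the bin pose and mark angle from both views.

```bash
cat > b.py <<'E'
from m import *
t=capture('top');s=capture('side')
def binpts(x,L):
    c,n=np.cos(x[2]),np.sin(x[2]); L=np.array(L,float)
    return np.c_[x[0]+c*L[:,0]-n*L[:,1],x[1]+n*L[:,0]+c*L[:,1],L[:,2]]
# local coords relative to hinge middle on bench
cr=[[0,-.125,.131],[0,.125,.131],[-.205,.125,.131],[-.205,-.125,.131],[-.275,0,.144]]
uvt=np.array([[194.5,101.5],[120.5,149],[162,209.5],[234.5,160.5],[210.5,206.5]])
# side crop->px : (x-400)/2.667+195, y/2.667+85
S=lambda x,y:[(x-400)/2.667+195,y/2.664+85]
uvs=np.array([S(729,155),S(541,108),S(465,182),S(655,238)])
def res(x,v):
    r=[]
    if 't' in v: r.append(proj(t,binpts(x,cr))-uvt)
    if 's' in v: r.append(proj(s,binpts(x,cr[:4]))-uvs)
    return np.vstack(r).ravel()
for v in('t','s','ts'):
    f=least_squares(res,[.75,.23,.6],args=(v,),loss='soft_l1');print(v,f.x.round(4),np.round(f.fun,1))
x=f.x
tt=np.array([127.7,205.5]);ts=np.array(S(450,80))
tip=lambda a:binpts(x,[[-.19*np.cos(a),.163,.126+.19*np.sin(a)]])
for a in np.arange(.35,.8,.05): print(round(a,2),(proj(t,tip(a))[0]-tt).round(1),(proj(s,tip(a))[0]-ts).round(1))
print('grip',binpts(x,[[-.25,0,.126]]).round(4))
E
python3 b.py
```

```text
t [0.7661 0.2306 0.5642] [ 0.5 -2.3 -1.2  0.  -3.1  1.6  1.3 -0.4  0.5  0.3]
s [0.7577 0.2292 0.5969] [-0.5 -0.2  1.4  0.6 -2.6 -0.2  0.7 -0.2]
ts [0.7641 0.2303 0.5718] [ 0.4 -1.9 -1.   1.  -2.3  2.3  1.7 -0.3  1.3  0.6  0.6 -0.3  3.4 -0.3
 -1.6 -1.7  0.3 -0.9]
0.35 [9.1 5.3] [-2.5 12.9]
0.4 [7.5 4.1] [-2.   9.9]
0.45 [5.7 2.7] [-1.5  6.8]
0.5 [3.8 1.2] [-0.8  3.8]
0.55 [ 1.9 -0.6] [-0.1  0.8]
0.6 [-0.1 -2.4] [ 0.7 -2.2]
0.65 [-2.3 -4.4] [ 1.6 -5.2]
0.7 [-4.4 -6.6] [ 2.6 -8.2]
0.75 [-6.7 -8.9] [  3.6 -11. ]
grip [[0.5539 0.0951 0.126 ]]
```

{"fn": "servo_tool", "kwargs": {
  "rows": [
    {"linear": [-0.79, -1, 0], "turn": [0, 0, 0], "grip": 1},
    {"linear": [-0.79, -1, 0], "turn": [0, 0, 0], "grip": 1},
    {"linear": [-0.79, -1, 0], "turn": [0, 0, 0], "grip": 1},
    {"linear": [-0.79, -1, 0], "turn": [0, 0, 0], "grip": 1},
    {"linear": [-0.79, -1, 0], "turn": [0, 0, 0], "grip": 1},
    {"linear": [-0.79, -1, 0], "turn": [0, 0, 0], "grip": 1},
    {"linear": [-0.79, -1, 0], "turn": [0, 0, 0], "grip": 1},
    {"linear": [-0.79, -1, 0], "turn": [0, 0, 0], "grip": 1}
  ]
}}

```text
clock: 3.27
position: [0.244, 0.2953, 0.2188]
ee_rot: [0.131, 0.991, 0.0, 0.0]
wrist_force: [0.6, -0.0, -0.2]
gripper_width: 0.0928
grasp_force: 0.0
```

{"fn": "servo_tool", "kwargs": {
  "rows": [
    {"linear": [-0.79, -1, 0], "turn": [0, 0, 0], "grip": 1},
    {"linear": [-0.79, -1, 0], "turn": [0, 0, 0], "grip": 1},
    {"linear": [-0.79, -1, 0], "turn": [0, 0, 0], "grip": 1},
    {"linear": [-0.79, -1, 0], "turn": [0, 0, 0], "grip": 1},
    {"linear": [-0.79, -1, 0], "turn": [0, 0, 0], "grip": 1},
    {"linear": [-0.79, -1, 0], "turn": [0, 0, 0], "grip": 1},
    {"linear": [-0.79, -1, 0], "turn": [0, 0, 0], "grip": 1},
    {"linear": [-0.79, -1, 0], "turn": [0, 0, 0], "grip": 1}
  ]
}}

```text
clock: 3.93
position: [0.3445, 0.0608, 0.2189]
ee_rot: [0.132, 0.991, 0.0, 0.0]
wrist_force: [0.8, 0.1, -0.2]
gripper_width: 0.0933
grasp_force: 0.0
```

{"fn": "servo_tool", "kwargs": {
  "rows": [
    {"linear": [-0.79, -1, 0], "turn": [0, 0, 0], "grip": 1},
    {"linear": [-0.79, -1, 0], "turn": [0, 0, 0], "grip": 1},
    {"linear": [-0.79, -1, 0], "turn": [0, 0, 0], "grip": 1},
    {"linear": [-0.79, -1, 0], "turn": [0, 0, 0], "grip": 1},
    {"linear": [-0.79, -1, 0], "turn": [0, 0, 0], "grip": 1},
    {"linear": [-0.79, -1, 0], "turn": [0, 0, 0], "grip": 1},
    {"linear": [-0.79, -1, 0], "turn": [0, 0, 0], "grip": 1},
    {"linear": [-0.79, -1, 0], "turn": [0, 0, 0], "grip": 1}
  ]
}}

```text
clock: 4.6
position: [0.4449, -0.1736, 0.2187]
ee_rot: [0.132, 0.991, -0.0, 0.0]
wrist_force: [1.1, 0.2, 1.0]
gripper_width: 0.0927
grasp_force: 0.0
```

```bash
python3 - <<'E'
from m import *
st();w=capture('wrist');save(w,'w1');print(w['origin'])
for q in ['pot_green','pot_white','pot_orange']:
    try:print(q,potfit(w,q))
    except Exception as e:print(q,e)
st()
E
```

```text
4.6 [ 0.4449 -0.1736  0.2187] [[-0.965, 0.261, 0.0], [0.261, 0.965, -0.0], [-0.0, -0.0, -1.0]] F [1.1 0.2 1. ] w 0.0927 g 0.0 j [-0.47  0.22  1.83  0.    1.09 -1.78]
[ 0.37467092 -0.15531312  0.38397021]
pot_green (array([ 0.60882242, -0.18512393]), 0.74, np.float64(0.464369323210295))
pot_white (array([ 0.48100793, -0.25648351]), 0.56, np.float64(0.7903020547856233))
pot_orange (array([ 0.4674491 , -0.10697375]), 0.74, np.float64(0.965821022758656))
4.8 [ 0.4443 -0.1721  0.2183] [[-0.965, 0.262, -0.001], [0.262, 0.965, 0.001], [0.001, 0.0, -1.0]] F [-0.4 -0.2 -0.2] w 0.0931 g 0.0 j [-0.47  0.22  1.83  0.    1.09 -1.77]
```

View pics/w1.png

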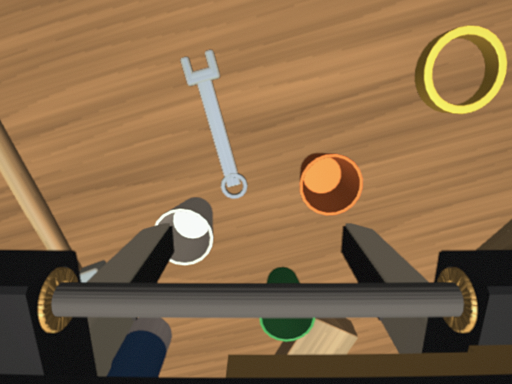

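Wrist view: the orange pot is fully visible at (331,184), white is at (184,236), and green is behind the gripper bar at (287,315). I'll grasp orange first.

{"fn": "servo_tool", "kwargs": {
  "rows": [
    {"linear": [-0.07, 0.91, 0.6], "turn": [0, 0, 0], "grip": 1},
    {"linear": [-0.07, 0.91, 0.6], "turn": [0, 0, 0], "grip": 1},
    {"linear": [-0.07, 0.91, 0.6], "turn": [0, 0, 0], "grip": 1},
    {"linear": [0, 0, 0.95], "turn": [0, 0, 0], "grip": 1},
    {"linear": [0, 0, 0.95], "turn": [0, 0, 0], "grip": 1},
    {"linear": [0, 0, 0.95], "turn": [0, 0, 0], "grip": 1},
    {"linear": [0, 0, 0.95], "turn": [0, 0, 0], "grip": 1},
    {"linear": [0, 0, 0.95], "turn": [0, 0, 0], "grip": 1}
  ]
}}

```text
clock: 5.47
position: [0.4669, -0.1061, 0.0542]
ee_rot: [0.131, 0.991, 0.0, 0.0]
wrist_force: [0.3, -0.3, 0.3]
gripper_width: 0.0929
grasp_force: 0.0
```

{"fn": "servo_tool", "kwargs": {
  "rows": [
    {"linear": [0, 0, 0], "turn": [0, 0, 0], "grip": 0.5},
    {"linear": [0, 0, 0], "turn": [0, 0, 0], "grip": 0.5},
    {"linear": [0, 0, 0], "turn": [0, 0, 0], "grip": 0.5},
    {"linear": [0, 0, 0], "turn": [0, 0, 0], "grip": 0.5},
    {"linear": [0, 0, 0], "turn": [0, 0, 0], "grip": 0.5},
    {"linear": [0, 0, 0], "turn": [0, 0, 0], "grip": 0.5}
  ],
  "newtons": 25
}}

```text
clock: 5.97
position: [0.468, -0.1074, 0.056]
ee_rot: [0.132, 0.991, -0.0, 0.001]
wrist_force: [-1.0, 2.3, 5.8]
gripper_width: 0.0599
grasp_force: 25.0
```

{"fn": "servo_tool", "kwargs": {
  "rows": [
    {"linear": [0, 0, -0.5], "turn": [0, 0, 0], "grip": 0.5},
    {"linear": [0, 0, -1], "turn": [0, 0, 0], "grip": 0.5},
    {"linear": [0, 0, -1], "turn": [0, 0, 0], "grip": 0.5},
    {"linear": [0, 0, -1], "turn": [0, 0, 0], "grip": 0.5},
    {"linear": [0, 0, -1], "turn": [0, 0, 0], "grip": 0.5},
    {"linear": [-0.86, -0.21, 0], "turn": [0, 0, 0], "grip": 0.5},
    {"linear": [-0.86, -0.21, 0], "turn": [0, 0, 0], "grip": 0.5},
    {"linear": [-0.86, -0.21, 0], "turn": [0, 0, 0], "grip": 0.5}
  ]
}}

```text
clock: 6.63
position: [0.5264, -0.1398, 0.1685]
ee_rot: [0.131, 0.991, -0.0, 0.001]
wrist_force: [-0.4, 0.7, -0.2]
gripper_width: 0.0599
grasp_force: 25.0
```

{"fn": "servo_tool", "kwargs": {
  "rows": [
    {"linear": [-0.86, -0.21, 0], "turn": [0, 0, 0], "grip": 0.5},
    {"linear": [-0.86, -0.21, 0], "turn": [0, 0, 0], "grip": 0.5},
    {"linear": [-0.86, -0.21, 0], "turn": [0, 0, 0], "grip": 0.5},
    {"linear": [-0.86, -0.21, 0], "turn": [0, 0, 0], "grip": 0.5},
    {"linear": [0, 0, 0], "turn": [0, 0, 0], "grip": 0.5},
    {"linear": [0, 0, 0], "turn": [0, 0, 0], "grip": 0.5}
  ]
}}

```text
clock: 7.13
position: [0.6031, -0.1823, 0.1671]
ee_rot: [0.132, 0.991, 0.0, -0.0]
wrist_force: [-0.3, 0.0, -1.5]
gripper_width: 0.06
grasp_force: 25.0
```

```bash
python3 - <<'E'
from m import *
o=st();s=capture('side');t=capture('top');w=capture('wrist')
for c,n in((s,'s'),(t,'t'),(w,'w')):
  for q,z in(('pot_orange',o['position'][2]-.054),('pot_green',0),('pot_white',0)):
    try:print(n,q,potfit(c,q,z))
    except Exception as e:print(n,q,e)
x=s['pixels'][100:320,180:420]
cv2.imwrite('pics/x2.png',cv2.resize(np.hstack([x,w['pixels'][82:302,100:420]]),None,fx=1.42,fy=1.42)[:,:,::-1])
E
```

```text
7.13 [ 0.6031 -0.1823  0.1671] [[-0.965, 0.261, -0.0], [0.261, 0.965, 0.0], [0.0, 0.0, -1.0]] F [-0.3  0.  -1.5] w 0.06 g 24.999914170475677 j [-0.37  0.55  1.48 -0.    1.11 -1.67]
s pot_orange (array([ 0.60507833, -0.30458373]), 0.74, np.float64(1.334434340103947))
s pot_green (array([ 0.59986144, -0.18700125]), 0.96, np.float64(0.9351345534805207))
s pot_white (array([ 0.48251661, -0.26482659]), 0.65, np.float64(0.9818513036332446))
t pot_orange list index out of range
t pot_green list index out of range
t pot_white list index out of range
w pot_orange (array([ 0.59445916, -0.1800571 ]), 0.6, np.float64(0.7672613415539704))
w pot_green (array([ 0.58763351, -0.17991988]), 0.88, np.float64(0.3940906634831394))
w pot_white (array([ 0.48257891, -0.26244181]), 0.74, np.float64(0.9554787219409072))
```

View pics/x2.png

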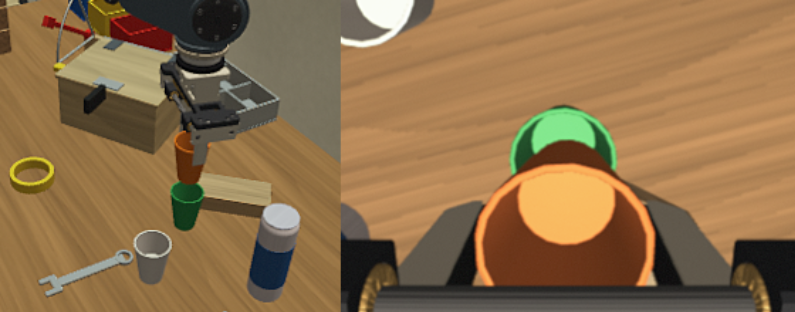

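The side crop shows the orange pot hanging upright over green. In the wrist crop the green rim spans crop x 511–617 with its top at y 107. I'll check the rim centre from those points.

```bash
python3 - <<'E'
from m import *
w=capture('wrist');g=lambda x,y:((x-340.8)/1.42+100,y/1.42+82)
P=np.array([onz(w,g(*p),.08)[:2] for p in((511,155),(617,155),(563,107))])
print(P)
f=least_squares(lambda c:np.hypot(*(P-c).T)-.031,[.6,-.18]);print(f.x,f.fun)
Q=np.array([onz(w,g(*p),.193)[:2] for p in((475,245),(655,245),(563,164))])
f=least_squares(lambda c:np.hypot(*(Q-c).T)-.031,[.6,-.18]);print('orange',f.x,f.fun)
E
```

```text
[[ 0.59179305 -0.21086083]
 [ 0.60751065 -0.15277828]
 [ 0.57299046 -0.17517813]]
[ 0.60321556 -0.18278548] [-0.00068996 -0.00068696  0.00016774]
orange [ 0.60282642 -0.18235702] [-0.00094613 -0.000942    0.00019747]
```

{"fn": "servo_tool", "kwargs": {
  "rows": [
    {"linear": [0, 0, 0.8], "turn": [0, 0, 0], "grip": 0.5},
    {"linear": [0, 0, 0.8], "turn": [0, 0, 0], "grip": 0.5},
    {"linear": [0, 0, 0.8], "turn": [0, 0, 0], "grip": 0.5},
    {"linear": [0, 0, 0.5], "turn": [0, 0, 0], "grip": 0.5},
    {"linear": [0, 0, 0.24], "turn": [0, 0, 0], "grip": 0.5},
    {"linear": [0, 0, 0], "turn": [0, 0, 0], "grip": 0.5}
  ]
}}

```text
clock: 8.28
position: [0.6038, -0.1826, 0.0893]
ee_rot: [0.132, 0.991, -0.0, 0.001]
wrist_force: [-0.2, 0.2, -1.6]
gripper_width: 0.0601
grasp_force: 25.0
```

{"fn": "servo_tool", "kwargs": {
  "rows": [
    {"linear": [0, 0, 0], "turn": [0, 0, 0], "grip": 0.8},
    {"linear": [0, 0, 0], "turn": [0, 0, 0], "grip": 1},
    {"linear": [0, 0, 0], "turn": [0, 0, 0], "grip": 1},
    {"linear": [0, 0, 0], "turn": [0, 0, 0], "grip": 1},
    {"linear": [0, 0, -1], "turn": [0, 0, 0], "grip": 1},
    {"linear": [0, 0, -1], "turn": [0, 0, 0], "grip": 1},
    {"linear": [0, 0, -1], "turn": [0, 0, 0], "grip": 1}
  ]
}}

```text
clock: 8.87
position: [0.6029, -0.1819, 0.1647]
ee_rot: [0.132, 0.991, 0.0, -0.0]
wrist_force: [-0.3, -0.7, 0.4]
gripper_width: 0.0927
grasp_force: 0.0
```

```bash
python3 - <<'E'
from m import *
o=st();s=capture('side');w=capture('wrist')
for q,z in(('pot_orange',.032),('pot_white',0)):
  for c in(s,w):print(q,potfit(c,q,z))
x=s['pixels'][100:320,180:420]
cv2.imwrite('pics/x3.png',cv2.resize(np.hstack([x,w['pixels'][82:302,100:420]]),None,fx=1.42,fy=1.42)[:,:,::-1])
E
```

```text
8.87 [ 0.6029 -0.1819  0.1647] [[-0.965, 0.261, -0.001], [0.261, 0.965, 0.0], [0.001, 0.0, -1.0]] F [-0.3 -0.7  0.4] w 0.0927 g 0.0 j [-0.37  0.55  1.48  0.    1.11 -1.67]
pot_orange (array([ 0.61551568, -0.17050363]), 0.72, np.float64(0.7246791256013728))
pot_orange (array([ 0.60355731, -0.18288114]), 0.85, np.float64(0.9678752397584057))
pot_white (array([ 0.58647478, -0.2042944 ]), 0.62, np.float64(0.5098714649656847))
pot_white (array([ 0.48263492, -0.26246189]), 0.85, np.float64(0.9846392927741796))
```

View pics/x3.png

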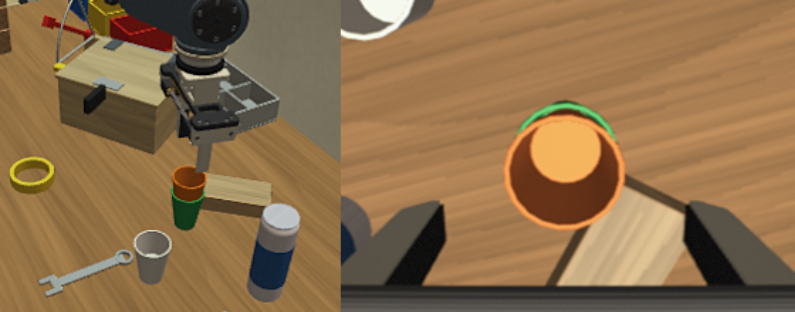

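Orange is nested in green. The wrist crop shows it concentric at (0.6036, -0.183). Next is white.

{"fn": "servo_tool", "kwargs": {
  "rows": [
    {"linear": [0.76, -0.875, 0], "turn": [0, 0, 0], "grip": 1},
    {"linear": [0.76, -0.875, 0], "turn": [0, 0, 0], "grip": 1},
    {"linear": [0.76, -0.875, 0], "turn": [0, 0, 0], "grip": 1},
    {"linear": [0.76, -0.875, 0], "turn": [0, 0, 0], "grip": 1},
    {"linear": [0.76, -0.875, 0], "turn": [0, 0, 0], "grip": 1},
    {"linear": [0, 0, 0.4], "turn": [0, 0, 0], "grip": 1},
    {"linear": [0, 0, 1], "turn": [0, 0, 0], "grip": 1},
    {"linear": [0, 0, 1], "turn": [0, 0, 0], "grip": 1}
  ]
}}

```text
clock: 9.83
position: [0.4828, -0.2631, 0.1028]
ee_rot: [0.132, 0.991, -0.0, 0.0]
wrist_force: [-0.2, 0.3, -0.4]
gripper_width: 0.093
grasp_force: 0.0
```

{"fn": "servo_tool", "kwargs": {
  "rows": [
    {"linear": [0, 0, 1], "turn": [0, 0, 0], "grip": 1},
    {"linear": [0, 0, 1], "turn": [0, 0, 0], "grip": 1},
    {"linear": [0, 0, 0], "turn": [0, 0, 0], "grip": 0.5},
    {"linear": [0, 0, 0], "turn": [0, 0, 0], "grip": 0.5},
    {"linear": [0, 0, 0], "turn": [0, 0, 0], "grip": 0.5},
    {"linear": [0, 0, 0], "turn": [0, 0, 0], "grip": 0.5},
    {"linear": [0, 0, 0], "turn": [0, 0, 0], "grip": 0.5},
    {"linear": [0, 0, 0], "turn": [0, 0, 0], "grip": 0.5}
  ]
}}

```text
clock: 10.5
position: [0.4835, -0.2631, 0.0551]
ee_rot: [0.132, 0.991, -0.0, 0.001]
wrist_force: [0.6, 1.8, 4.5]
gripper_width: 0.061
grasp_force: 25.0
```

{"fn": "servo_tool", "kwargs": {
  "rows": [
    {"linear": [0, 0, -0.5], "turn": [0, 0, 0], "grip": 0.5},
    {"linear": [0, 0, -1], "turn": [0, 0, 0], "grip": 0.5},
    {"linear": [0, 0, -1], "turn": [0, 0, 0], "grip": 0.5},
    {"linear": [0, 0, -1], "turn": [0, 0, 0], "grip": 0.5},
    {"linear": [0, 0, -1], "turn": [0, 0, 0], "grip": 0.5},
    {"linear": [0, 0, -1], "turn": [0, 0, 0], "grip": 0.5},
    {"linear": [0, 0, -0.5], "turn": [0, 0, 0], "grip": 0.5},
    {"linear": [-0.765, 0.87, 0], "turn": [0, 0, 0], "grip": 0.5}
  ]
}}

```text
clock: 11.17
position: [0.5062, -0.2491, 0.2078]
ee_rot: [0.133, 0.991, -0.001, 0.002]
wrist_force: [1.2, -1.5, -1.1]
gripper_width: 0.0609
grasp_force: 25.0
```

{"fn": "servo_tool", "kwargs": {
  "rows": [
    {"linear": [-0.765, 0.87, 0], "turn": [0, 0, 0], "grip": 0.5},
    {"linear": [-0.765, 0.87, 0], "turn": [0, 0, 0], "grip": 0.5},
    {"linear": [-0.765, 0.87, 0], "turn": [0, 0, 0], "grip": 0.5},
    {"linear": [-0.765, 0.87, 0], "turn": [0, 0, 0], "grip": 0.5},
    {"linear": [0, 0, 0], "turn": [0, 0, 0], "grip": 0.5},
    {"linear": [0, 0, 0], "turn": [0, 0, 0], "grip": 0.5}
  ]
}}

```text
clock: 11.67
position: [0.604, -0.1819, 0.2038]
ee_rot: [0.131, 0.991, -0.0, -0.0]
wrist_force: [-0.5, -1.1, -1.3]
gripper_width: 0.0608
grasp_force: 25.0
```

```bash
python3 - <<'E'
from m import *
st();s=capture('side');w=capture('wrist')
x=s['pixels'][100:320,180:420]
cv2.imwrite('pics/x4.png',cv2.resize(np.hstack([x,w['pixels'][82:302,100:420]]),None,fx=1.42,fy=1.42)[:,:,::-1])
E
```

```text
11.67 [ 0.604  -0.1819  0.2038] [[-0.966, 0.259, -0.0], [0.259, 0.966, -0.0], [0.0, -0.0, -1.0]] F [-0.5 -1.1 -1.3] w 0.0608 g 24.99986799666658 j [-0.37  0.51  1.44 -0.    1.19 -1.68]
```

View pics/x4.png

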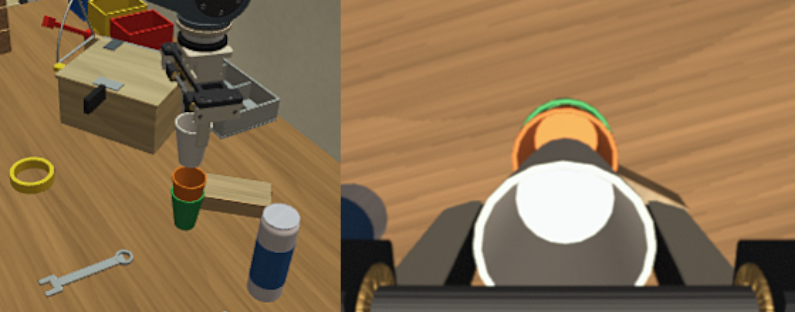

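White is upright and centred over orange in both crops, so I'll lower and release it.

{"fn": "servo_tool", "kwargs": {
  "rows": [
    {"linear": [0, 0, 0.9], "turn": [0, 0, 0], "grip": 0.5},
    {"linear": [0, 0, 0.9], "turn": [0, 0, 0], "grip": 0.5},
    {"linear": [0, 0, 0.8], "turn": [0, 0, 0], "grip": 0.5},
    {"linear": [0, 0, 0.5], "turn": [0, 0, 0], "grip": 0.5},
    {"linear": [0, 0, 0.32], "turn": [0, 0, 0], "grip": 0.5},
    {"linear": [0, 0, 0], "turn": [0, 0, 0], "grip": 0.5},
    {"linear": [0, 0, 0], "turn": [0, 0, 0], "grip": 0.5}
  ]
}}

```text
clock: 12.35
position: [0.6039, -0.1836, 0.1196]
ee_rot: [0.132, 0.991, -0.0, 0.001]
wrist_force: [0.3, 0.2, 3.3]
gripper_width: 0.0611
grasp_force: 25.0
```

{"fn": "servo_tool", "kwargs": {
  "rows": [
    {"linear": [0, 0, 0], "turn": [0, 0, 0], "grip": 0.8},
    {"linear": [0, 0, 0], "turn": [0, 0, 0], "grip": 1},
    {"linear": [0, 0, 0], "turn": [0, 0, 0], "grip": 1},
    {"linear": [0, 0, 0], "turn": [0, 0, 0], "grip": 1},
    {"linear": [0, 0, -1], "turn": [0, 0, 0], "grip": 1},
    {"linear": [0, 0, -1], "turn": [0, 0, 0], "grip": 1},
    {"linear": [0, 0, -1], "turn": [0, 0, 0], "grip": 1},
    {"linear": [0, 0, -1], "turn": [0, 0, 0], "grip": 1}
  ]
}}

```text
clock: 13.02
position: [0.6033, -0.1828, 0.2194]
ee_rot: [0.132, 0.991, 0.0, -0.0]
wrist_force: [0.3, 0.3, 0.3]
gripper_width: 0.0927
grasp_force: 0.0
```

```bash
python3 - <<'E'
from m import *
st();s=capture('side');w=capture('wrist')
print(potfit(w,'pot_white',.064))
x=s['pixels'][100:320,180:420]
cv2.imwrite('pics/x5.png',cv2.resize(np.hstack([x,w['pixels'][82:302,100:420]]),None,fx=1.42,fy=1.42)[:,:,::-1])
E
```

```text
13.02 [ 0.6033 -0.1828  0.2194] [[-0.965, 0.261, -0.0], [0.261, 0.965, 0.0], [0.001, -0.0, -1.0]] F [0.3 0.3 0.3] w 0.0927 g 0.0 j [-0.37  0.5   1.43 -0.    1.22 -1.67]
(array([ 0.6031484 , -0.18321501]), 0.92, np.float64(0.9736107699798576))
```

View pics/x5.png

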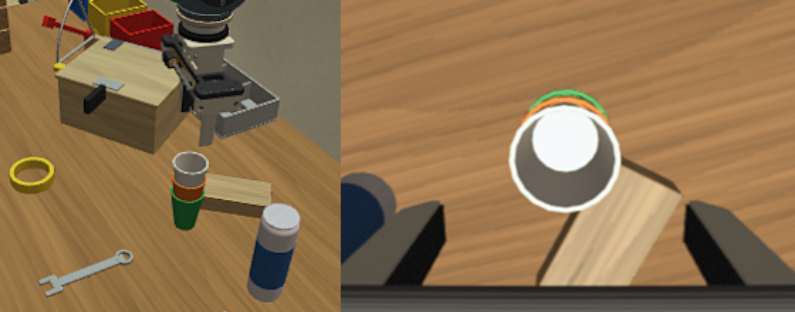

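White is nested and all three rims are concentric. Now I'll move above the tab and turn to its yaw.

{"fn": "servo_tool", "kwargs": {
  "rows": [
    {"linear": [0.437, 0.93, -0.1], "turn": [0, 0, 0], "grip": 1},
    {"linear": [0.437, 0.93, -0.1], "turn": [0, 0, 0], "grip": 1},
    {"linear": [0.437, 0.93, -0.1], "turn": [0, 0, 0], "grip": 1},
    {"linear": [0.437, 0.93, -0.1], "turn": [0, 0, 0], "grip": 1},
    {"linear": [0.437, 0.93, -0.1], "turn": [0, 0, 0], "grip": 1},
    {"linear": [0.437, 0.93, -0.1], "turn": [0, 0, 0], "grip": 1},
    {"linear": [0.437, 0.93, -0.1], "turn": [0, 0, 0], "grip": 1},
    {"linear": [0.437, 0.93, -0.1], "turn": [0, 0, 0], "grip": 1}
  ]
}}

```text
clock: 13.83
position: [0.5667, 0.0207, 0.2371]
ee_rot: [0.132, 0.991, -0.0, -0.001]
wrist_force: [-0.7, -0.2, -0.2]
gripper_width: 0.0932
grasp_force: 0.0
```

{"fn": "servo_tool", "kwargs": {
  "rows": [
    {"linear": [0.437, 0.93, -0.1], "turn": [0, 0, 0], "grip": 1},
    {"linear": [0.437, 0.93, -0.1], "turn": [0, 0, 0], "grip": 1},
    {"linear": [0.437, 0.93, -0.1], "turn": [0, 0, 0], "grip": 1},
    {"linear": [0, 0, 0], "turn": [0, 0, -1], "grip": 1},
    {"linear": [0, 0, 0], "turn": [0, 0, -1], "grip": 1},
    {"linear": [0, 0, 0], "turn": [0, 0, -1], "grip": 1},
    {"linear": [0, 0, 0], "turn": [0, 0, -1], "grip": 1},
    {"linear": [0, 0, 0], "turn": [0, 0, -1], "grip": 1}
  ]
}}

```text
clock: 14.5
position: [0.5536, 0.0954, 0.2444]
ee_rot: [-0.044, 0.999, -0.0, -0.001]
wrist_force: [-0.2, 0.1, -0.1]
gripper_width: 0.0927
grasp_force: 0.0
```

{"fn": "servo_tool", "kwargs": {
  "rows": [
    {"linear": [0, 0, 0], "turn": [0, 0, -1], "grip": 1},
    {"linear": [0, 0, 0], "turn": [0, 0, -1], "grip": 1},
    {"linear": [0, 0, 0], "turn": [0, 0, -1], "grip": 1},
    {"linear": [0, 0, 0], "turn": [0, 0, -1], "grip": 1},
    {"linear": [0, 0, 0], "turn": [0, 0, -1], "grip": 1},
    {"linear": [0, 0, 0], "turn": [0, 0, -1], "grip": 1},
    {"linear": [0, 0, 0], "turn": [0, 0, -1], "grip": 1},
    {"linear": [0, 0, 0], "turn": [0, 0, 0], "grip": 1}
  ]
}}

```text
clock: 15.17
position: [0.5537, 0.0953, 0.2445]
ee_rot: [-0.285, 0.959, 0.0, -0.001]
wrist_force: [0.3, 0.1, 0.5]
gripper_width: 0.0931
grasp_force: 0.0
```

```bash
python3 - <<'E'
from m import *
st();w=capture('wrist');print(w['origin'])
for q in('flap_grip','mark_tip'):print(q,[(np.round(d['xyz'],3).tolist(),round(d['p'],2)) for d in finder.look_for(q,w)[:2]])
save(w,'w6')
E
```

```text
15.17 [0.5537 0.0953 0.2445] [[-0.838, -0.546, -0.002], [-0.546, 0.838, -0.0], [0.002, 0.001, -1.0]] F [0.3 0.1 0.5] w 0.0931 g 0.0 j [ 0.09  0.35  1.59 -0.    1.21 -2.06]
[0.49307678 0.05511625 0.40997898]
flap_grip [([0.648, 0.145, 0.134], 0.87)]
mark_tip [([0.642, 0.144, 0.13], 0.73)]
```

View pics/w6.png

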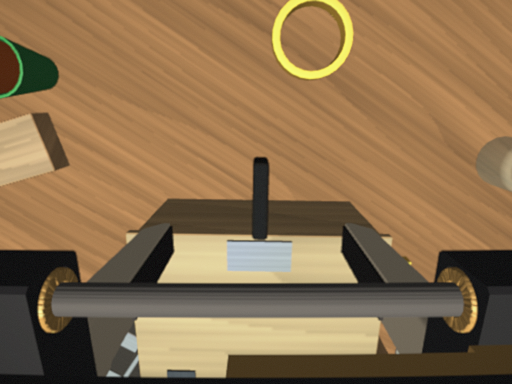

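Wrist view: the tab is at column 260, vertical from row 158 to 238, and the flap front edge is level at row 236. The yaw is good, so I'll compute the offset.

```bash
python3 - <<'E'
from m import *
w=capture('wrist');hsv=cv2.cvtColor(w['pixels'],cv2.COLOR_RGB2GRAY)
for r in(175,200,225):
    k=np.nonzero(hsv[r,235:290]<35)[0]+235; print(r,k.min(),k.max(),hsv[r,245:275].tolist() if r==200 else '')
print('col',hsv[225:250,220].tolist(), hsv[225:250,300].tolist(), hsv[150:180,260].tolist())
o=st();Rm=R.from_quat(o['ee_rot']).as_matrix()
for p,z in(((220,236),.131),((300,236),.131),((260.5,175),.144),((260.5,225),.144)):
    P=onz(w,p,z);print(p,P.round(4),((P-o['position'])@Rm).round(4))
E
```

```text
175 267 267 
200 254 267 [67, 69, 66, 66, 66, 68, 66, 56, 36, 34, 38, 37, 40, 37, 38, 38, 40, 40, 34, 39, 38, 35, 32, 43, 62, 73, 74, 73, 75, 75]
225 266 266 
col [68, 70, 73, 66, 64, 65, 64, 67, 97, 158, 184, 196, 198, 196, 197, 199, 199, 203, 206, 206, 205, 205, 205, 205, 206] [65, 66, 68, 70, 71, 70, 68, 64, 62, 97, 153, 173, 179, 182, 181, 182, 183, 187, 191, 191, 192, 192, 191, 190, 192] [134, 136, 139, 140, 142, 133, 84, 29, 13, 16, 9, 13, 22, 34, 35, 38, 38, 40, 38, 38, 39, 39, 40, 40, 40, 40, 40, 40, 37, 40]
15.37 [0.554  0.0954 0.2454] [[-0.841, -0.541, -0.001], [-0.541, 0.841, -0.0], [0.001, 0.0, -1.0]] F [-0.8 -0.2 -0.1] w 0.0931 g 0.0 j [ 0.09  0.35  1.59  0.    1.21 -2.06]
(220, 236) [0.6118 0.091  0.131 ] [-0.0463 -0.035   0.1143]
(300, 236) [0.5717 0.1534 0.131 ] [-0.0464  0.0391  0.1143]
(260.5, 175) [0.5407 0.0896 0.144 ] [0.0143 0.0023 0.1014]
(260.5, 225) [0.5782 0.1138 0.144 ] [-0.0304  0.0024  0.1013]
```

{"fn": "servo_tool", "kwargs": {
  "rows": [
    {"linear": [0, 0.09, 0.5], "turn": [0, 0, 0], "grip": 1},
    {"linear": [0, 0, 1], "turn": [0, 0, 0], "grip": 1},
    {"linear": [0, 0, 1], "turn": [0, 0, 0], "grip": 1},
    {"linear": [0, 0, 1], "turn": [0, 0, 0], "grip": 1},
    {"linear": [0, 0, 1], "turn": [0, 0, 0], "grip": 1},
    {"linear": [0, 0, 0.7], "turn": [0, 0, 0], "grip": 1},
    {"linear": [0, 0, 0.3], "turn": [0, 0, 0], "grip": 1},
    {"linear": [0, 0, 0], "turn": [0, 0, 0], "grip": 1}
  ]
}}

```text
clock: 16.03
position: [0.5521, 0.0972, 0.1069]
ee_rot: [-0.283, 0.959, 0.0, -0.001]
wrist_force: [-0.2, -0.4, -0.7]
gripper_width: 0.0935
grasp_force: 0.0
```

{"fn": "servo_tool", "kwargs": {
  "rows": [
    {"linear": [0, 0, 0], "turn": [0, 0, 0], "grip": 0},
    {"linear": [0, 0, 0], "turn": [0, 0, 0], "grip": 0},
    {"linear": [0, 0, 0], "turn": [0, 0, 0], "grip": 0},
    {"linear": [0, 0, 0], "turn": [0, 0, 0], "grip": 0},
    {"linear": [0, 0, 0], "turn": [0, 0, 0], "grip": 0},
    {"linear": [0, 0, 0], "turn": [0, 0, 0], "grip": 0},
    {"linear": [0, 0, 0], "turn": [0, 0, 0], "grip": 0},
    {"linear": [0, 0, 0], "turn": [0, 0, 0], "grip": 0}
  ],
  "newtons": 30
}}

```text
clock: 16.7
position: [0.553, 0.0973, 0.1085]
ee_rot: [-0.283, 0.959, -0.0, 0.0]
wrist_force: [0.5, -0.0, 0.1]
gripper_width: 0.0444
grasp_force: 0.0
```

{"fn": "servo_tool", "kwargs": {
  "rows": [
    {"linear": [0, 0, 0], "turn": [0, 0, 0], "grip": 0},
    {"linear": [0, 0, 0], "turn": [0, 0, 0], "grip": 0},
    {"linear": [0, 0, 0], "turn": [0, 0, 0], "grip": 0},
    {"linear": [0, 0, 0], "turn": [0, 0, 0], "grip": 0}
  ],
  "newtons": 40
}}

```text
clock: 17.03
position: [0.553, 0.0973, 0.1084]
ee_rot: [-0.283, 0.959, 0.0, 0.0]
wrist_force: [-0.5, 0.4, -0.1]
gripper_width: 0.0178
grasp_force: 0.0
```

{"fn": "servo_tool", "kwargs": {
  "rows": [
    {"linear": [0, 0, 0], "turn": [0, 0, 0], "grip": 0},
    {"linear": [0, 0, 0], "turn": [0, 0, 0], "grip": 0},
    {"linear": [0, 0, 0], "turn": [0, 0, 0], "grip": 0},
    {"linear": [0, 0, 0], "turn": [0, 0, 0], "grip": 0}
  ],
  "newtons": 40
}}

```text
clock: 17.37
position: [0.5526, 0.0978, 0.1083]
ee_rot: [-0.283, 0.959, 0.001, -0.0]
wrist_force: [-1.8, 4.1, 1.8]
gripper_width: 0.0142
grasp_force: 40.0
```

{"fn": "servo_tool", "kwargs": {
  "rows": [
    {"linear": [0.024, 0, -0.437], "turn": [0, 0.625, 0], "grip": 0},
    {"linear": [0.024, 0, -0.437], "turn": [0, 0.625, 0], "grip": 0}
  ]
}}

```text
clock: 17.53
position: [0.552, 0.0975, 0.1304]
ee_rot: [-0.282, 0.958, -0.012, -0.043]
wrist_force: [1.0, 7.0, -2.0]
gripper_width: 0.014
grasp_force: 40.0
```

{"fn": "servo_tool", "kwargs": {
  "rows": [
    {"linear": [0.024, 0, -0.437], "turn": [0, 0.625, 0], "grip": 0},
    {"linear": [0.024, 0, -0.437], "turn": [0, 0.625, 0], "grip": 0},
    {"linear": [0.024, 0, -0.437], "turn": [0, 0.625, 0], "grip": 0},
    {"linear": [0.024, 0, -0.437], "turn": [0, 0.625, 0], "grip": 0},
    {"linear": [0.024, 0, -0.437], "turn": [0, 0.625, 0], "grip": 0}
  ]
}}

```text
clock: 17.95
position: [0.5579, 0.1012, 0.1847]
ee_rot: [-0.279, 0.948, -0.043, -0.147]
wrist_force: [3.3, 5.0, -4.5]
gripper_width: 0.0142
grasp_force: 40.0
```

{"fn": "servo_tool", "kwargs": {
  "rows": [
    {"linear": [0.024, 0, -0.437], "turn": [0, 0.625, 0], "grip": 0},
    {"linear": [0.024, 0, -0.437], "turn": [0, 0.625, 0], "grip": 0},
    {"linear": [0.024, 0, -0.437], "turn": [0, 0.625, 0], "grip": 0},
    {"linear": [0.024, 0, -0.437], "turn": [0, 0.625, 0], "grip": 0},
    {"linear": [0.024, 0, -0.437], "turn": [0, 0.625, 0], "grip": 0},
    {"linear": [0, 0, 0], "turn": [0, 0, 0], "grip": 0},
    {"linear": [0, 0, 0], "turn": [0, 0, 0], "grip": 0}
  ]
}}

```text
clock: 18.53
position: [0.5732, 0.1107, 0.2352]
ee_rot: [-0.273, 0.926, -0.073, -0.248]
wrist_force: [2.6, 1.3, -3.8]
gripper_width: 0.0136
grasp_force: 40.1
```

```bash
cat > ang.py <<'E'
from m import *
o=st();Rm=R.from_quat(o['ee_rot']).as_matrix();g=o['position']-.019*Rm[:,2]
print('grip pt',g,'angle by height',np.arcsin((g[2]-.126)/.25),'by tilt',np.arccos(-Rm[2,2]),'torque',np.round(o['wrist_torque'],1))
s=capture('side');t=capture('top')
x=[.7635,.2318,.572]
def L(P):
    c,n=np.cos(x[2]),np.sin(x[2]);P=np.atleast_2d(P).astype(float);return np.c_[x[0]+c*P[:,0]-n*P[:,1],x[1]+n*P[:,0]+c*P[:,1],P[:,2]]
rad=lambda r,y,a:L([[-r*np.cos(a),y,.126+r*np.sin(a)]])
for c,n in((s,'s'),(t,'t')):
    hsv=cv2.cvtColor(c['pixels'],cv2.COLOR_RGB2HSV).astype(int);H,S,V=hsv[...,0],hsv[...,1],hsv[...,2]
    pr=proj(c,rad(.19,.163,.56))[0]
    for nm,M,y,r in(('red',(S>170)&(V>100)&((H<8)|(H>172)),.163,.19),('yel',(S>190)&(V>120)&(H>20)&(H<35),.13,.2)):
        p=proj(c,rad(r,y,.55))[0];m=np.zeros(M.shape,bool);a,b=int(p[0]),int(p[1]);m[max(0,b-14):b+15,max(0,a-14):a+15]=1;M=M&m
        ys,xs=np.nonzero(M)
        print(n,nm,'pred.55',p.round(1),'n',M.sum(),'c',(xs.mean().round(1),ys.mean().round(1)) if M.sum() else '', (xs.min(),xs.max(),ys.min(),ys.max()) if M.sum() else '')
x0=s['pixels'][65:215,175:325];y0=t['pixels'][100:230,90:220]
cv2.imwrite('pics/f%d.png'%int(o['clock']*10),np.hstack([cv2.resize(x0,(400,400),interpolation=2),cv2.resize(y0,(400,400),interpolation=2)])[:,:,::-1])
np.savez('f.npz',s=s['pixels'],t=t['pixels'])
E
python3 ang.py; ls pics
```

```text
18.53 [0.5732 0.1107 0.2352] [[-0.727, -0.543, -0.42], [-0.471, 0.84, -0.27], [0.5, 0.001, -0.866]] F [ 2.6  1.3 -3.8] w 0.0136 g 40.05943536758423 j [ 0.2   0.68  1.18 -0.19  1.77 -1.94]
grip pt [0.58118002 0.11579342 0.25164382] angle by height 0.5265750160725186 by tilt 0.5231316105498477 torque [ 1.2 -0.5 -0.7]
s red pred.55 [213.3 115.7] n 65 c (np.float64(214.7), np.float64(115.1)) (np.int64(209), np.int64(227), np.int64(111), np.int64(119))
s yel pred.55 [220.6 117.4] n 6 c (np.float64(220.7), np.float64(119.8)) (np.int64(220), np.int64(221), np.int64(118), np.int64(121))
t red pred.55 [129.  205.2] n 0 c  
t yel pred.55 [141.2 200.5] n 0 c  
bin0.png
f185.png
side0.png
top0.png
w1.png
w6.png
x2.png
x3.png
x4.png
x5.png
```

View pics/f185.png

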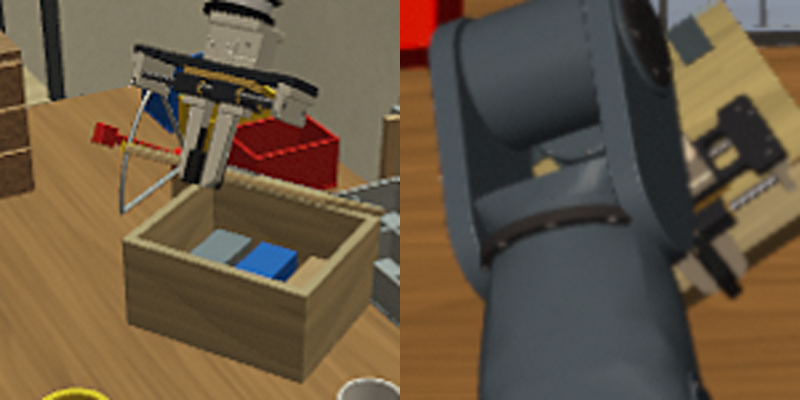

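The side crop shows the flap nearly edge-on, with the red arm tip at crop (103,133) just above the flap's edge line near (122,145). The flap is therefore a little low. I'll quantify that.

```bash
sed -n '1,12p' ang.py > c.py; cat >> c.py <<'E'
S=lambda a,b:[(a-400)/2.667+195,b/2.664+85]
cr=L([[0,-.125,.131],[0,.125,.131],[-.205,.125,.131],[-.205,-.125,.131]])
uvs=np.array([S(729,155),S(541,108),S(465,182),S(655,238)])
print('shut resid side',(proj(s,cr)-uvs).round(1).tolist())
im=s['pixels'];hsv=cv2.cvtColor(im,cv2.COLOR_RGB2HSV).astype(int);H,Sa,V=hsv[...,0],hsv[...,1],hsv[...,2]
M=(Sa>150)&(V>80)&((H<8)|(H>172))
for c in range(206,246,2):
    r=np.nonzero(M[95:140,c])[0]+95; print(c,(r.min(),r.max(),r.mean().round(1)) if len(r) else '',end=' ')
print()
Y=(Sa>150)&(V>80)&(H>18)&(H<36);ys,xs=np.nonzero(Y[105:135,205:245]);print('yellow',list(zip(xs+205,ys+105)))
for a in(.5,.525,.55,.575,.6): print(a,[proj(s,rad(r,.163,a))[0].round(1).tolist() for r in(.2,.19,.15,.1)])
print('stub .525',[proj(s,rad(r,y,.525))[0].round(1).tolist() for r,y in((.205,.125),(.205,.14),(.18,.14))])
G=cv2.cvtColor(im,cv2.COLOR_RGB2GRAY)
for c in (225,230,235,238): print(c,im[108:136,c].sum(1).tolist())
E
python3 c.py
```

```text
File "c.py", line 13
    S=lambda a,b:[(a-400)/2.667+195,b/2.664+85]
IndentationError: expected an indented block after 'for' statement on line 12
```

```bash
sed -i '12d' c.py; sed -n 8,13p c.py; python3 c.py
```

```text
rad=lambda r,y,a:L([[-r*np.cos(a),y,.126+r*np.sin(a)]])
for c,n in((s,'s'),(t,'t')):
    hsv=cv2.cvtColor(c['pixels'],cv2.COLOR_RGB2HSV).astype(int);H,S,V=hsv[...,0],hsv[...,1],hsv[...,2]
    pr=proj(c,rad(.19,.163,.56))[0]
S=lambda a,b:[(a-400)/2.667+195,b/2.664+85]
cr=L([[0,-.125,.131],[0,.125,.131],[-.205,.125,.131],[-.205,-.125,.131]])
18.63 [0.5732 0.1106 0.2351] [[-0.728, -0.543, -0.419], [-0.471, 0.84, -0.27], [0.498, 0.001, -0.867]] F [ 5.6  3.9 -6.1] w 0.0137 g 40.053040981292725 j [ 0.2   0.67  1.18 -0.19  1.77 -1.94]
grip pt [0.58111346 0.1157338  0.25155666] angle by height 0.5261718043468944 by tilt 0.5216250186103357 torque [ 1.6 -1.  -0.7]
shut resid side [[0.2, -0.5], [3.1, -0.5], [-2.0, -1.9], [-0.1, -1.1]]
206  208  210 (np.int64(114), np.int64(117), np.float64(115.5)) 212 (np.int64(111), np.int64(118), np.float64(114.5)) 214 (np.int64(112), np.int64(118), np.float64(115.0)) 216 (np.int64(112), np.int64(119), np.float64(115.5)) 218 (np.int64(113), np.int64(117), np.float64(115.0)) 220 (np.int64(116), np.int64(117), np.float64(116.5)) 222 (np.int64(116), np.int64(117
[... 1901 characters left out ...]
12.5, 112.0], [214.1, 112.7], [220.4, 115.3], [227.9, 118.3]]
stub .525 [[220.8, 119.2], [216.6, 118.2], [220.8, 119.1]]
225 [316, 321, 399, 455, 421, 376, 329, 261, 294, 221, 192, 359, 390, 334, 314, 299, 337, 328, 330, 345, 346, 343, 341, 341, 339, 336, 334, 328]
230 [360, 332, 322, 325, 334, 338, 347, 335, 332, 343, 320, 157, 343, 454, 332, 279, 269, 328, 323, 323, 332, 330, 330, 339, 353, 354, 342, 372]
235 [107, 106, 118, 203, 270, 342, 331, 325, 334, 343, 352, 357, 275, 293, 395, 329, 308, 274, 306, 332, 328, 325, 314, 318, 497, 501, 303, 273]
238 [197, 144, 122, 103, 122, 157, 225, 308, 332, 323, 330, 341, 354, 284, 373, 430, 313, 285, 290, 341, 324, 320, 466, 436, 300, 322, 336, 337]
```

{"fn": "servo_tool", "kwargs": {
  "rows": [
    {"linear": [0.012, 0, -0.22], "turn": [0, 0.31, 0], "grip": 0},
    {"linear": [0.012, 0, -0.2], "turn": [0, 0.29, 0], "grip": 0},
    {"linear": [0, 0, 0], "turn": [0, 0, 0], "grip": 0},
    {"linear": [0, 0, 0], "turn": [0, 0, 0], "grip": 0},
    {"linear": [0, 0, 0], "turn": [0, 0, 0], "grip": 0}
  ]
}}

```text
clock: 19.15
position: [0.5772, 0.1132, 0.2445]
ee_rot: [-0.272, 0.921, -0.078, -0.267]
wrist_force: [4.9, 4.2, -6.7]
gripper_width: 0.0138
grasp_force: 40.1
```

```bash
cat >> c.py <<'E'
print('----')
A=np.arcsin((g[2]-.126)/.25)
for r,y in((.205,.125),(.205,.1),(.205,.07),(.205,.04)): print('edge',r,y,proj(s,rad(r,y,A))[0].round(1))
for n,f in(('old',np.load('f.npz')['s']),('new',s['pixels'])):
    print(n)
    for c in(213,215,217,219,221,223,225,228,231,234): print(c,[tuple(int(v) for v in p) for p in f[111:126,c]])
E
python3 c.py | sed -n '1,6p;/----/,$p'
```

```text
19.15 [0.5772 0.1132 0.2445] [[-0.71, -0.543, -0.449], [-0.459, 0.84, -0.289], [0.534, 0.001, -0.845]] F [ 4.9  4.2 -6.7] w 0.0138 g 40.05868971347809 j [ 0.21  0.7   1.13 -0.2   1.84 -1.94]
grip pt [0.5857202  0.11865851 0.26054152] angle by height 0.568259700677159 by tilt 0.5634501122455834 torque [ 1.7 -1.1 -0.8]
shut resid side [[0.2, -0.5], [3.1, -0.5], [-2.0, -1.9], [-0.1, -1.1]]
206  208  210 (np.int64(114), np.int64(117), np.float64(115.5)) 212 (np.int64(111), np.int64(118), np.float64(114.5)) 214 (np.int64(112), np.int64(118), np.float64(115.0)) 216 (np.int64(112), np.int64(119), np.float64(115.5)) 218 (np.int64(113), np.int64(117), np.float64(115.0)) 220 (np.int64(116), np.int64(117), np.float64(116.5)) 222  224  226  228  230  232  234  236  238  240 (np.int64(125), np.int64(125), np.float64(125.0)) 242  244  
yellow [(np.int64(242), np.int64(105)), (np.int64(243), np.int64(105)), (np.int64(244), np.int64(105)), (np.int64(242), np.int64(106)), (np.int64(243), np.int64(106)), (np.int64(244), np.int64(106)), (np.int64(242), np.int64(107)), (np.int64(243), np.int64(107)), (n
[... 5217 characters left out ...]
, 115, 68), (152, 114, 68), (151, 114, 68), (150, 114, 66), (157, 124, 75), (162, 136, 88), (149, 125, 81), (147, 123, 81), (118, 99, 65), (89, 62, 32), (141, 101, 59), (151, 117, 68), (148, 114, 68), (149, 114, 68)]
231 [(147, 112, 65), (149, 114, 68), (151, 117, 70), (154, 118, 70), (154, 119, 71), (153, 117, 70), (158, 128, 79), (161, 139, 89), (145, 118, 76), (136, 115, 74), (102, 72, 46), (108, 53, 31), (144, 107, 63), (153, 118, 70), (148, 114, 67)]
234 [(116, 92, 69), (158, 118, 64), (151, 114, 64), (149, 115, 67), (151, 116, 69), (153, 116, 69), (155, 118, 70), (164, 136, 87), (165, 146, 99), (147, 123, 81), (127, 107, 69), (87, 56, 37), (110, 55, 33), (143, 105, 62), (153, 118, 70)]
```

The flap edge now covers the red arm evenly: flap at about 0.566 rad, mark at about 0.565. I'll hand in.

```bash
python3 -c "
from h import *
print(bot.job_done());st()"
```

```text
the job is handed in; nothing more can be done
None
the job is handed in; nothing more can be done
```

I handed the job in: orange then white are nested upright in the green pot where it stood, and the gripper is holding the flap by its tab at about 0.57 rad, lined up with the red pointer to within about 0.02 rad as far as the side camera shows.

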